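Torch from its hook to the charging cradle

TASK

Lift the pocket torch off its hook, put it down on the rubber mat and let go of it there so that you can take it another way, then lay it on its side in the charging cradle in the open nightstand drawer, head in the walled pocket, fully down, and let go. Do not drop the torch or let it topple, and leave everything else in the drawer and on the table where it is.

Things in the scene. Friction and masses are not known exactly. Their poses are not given: they have to be found in the camera images.
- torch: pocket torch, 152 mm long, 0.18 kg, hanging lens down. Origin: middle of its flat lens face; its z runs along its axis to the tail. Black square head 42 x 42 mm over z = 0 to 34 mm; round grey barrel, 28 mm across, over 34 to 106 mm; flat black tail tab, 8 mm thick (x), 26 mm wide (y), over 106 to 152 mm. Balances at 49 mm; stands on its lens, lies without rolling
- torch_mid (a point): point on the torch's axis 70 mm from the lens face; axes as the torch's
- torch_tail (a point): point on the torch's axis 145 mm from the lens face, in the solid end of the tail tab, above the tab's window (16 mm wide along y, z = 112 to 138 mm) by which the torch hangs on the hook
- hook (a point): top of the fixed steel hook's flat bar where the tab rests, 190 mm above the table. The bar, 10 mm wide and 6 mm thick, points along -x; 15 to 21 mm ahead (-x) a lip stands 8 mm above it: the torch must rise between 8 and 20 mm, then come off along -x. Post 32 mm behind (+x), 30 mm wide, ends 5 mm above the bar's top; base plate, 10 mm thick, reaches 82 mm ahead
- mat: black rubber mat lying fixed on the table, 130 x 130 mm, 4 mm thick; origin under its centre, sides along x and y
- nightstand: low nightstand, its drawer fixed half open. Origin: on the table under the middle of the drawer's open part; x points into the nightstand. Drawer floor 18 mm above the table, 400 mm wide inside (y); sides up to 60 mm; front panel 96 to 114 mm on the -x side, up to 86 mm; the nightstand's top starts 100 mm on the +x side, 130 mm high
- cradle: white charging cradle fixed on the drawer floor, left or right half, 122 x 66 x 34 mm, base 8 mm. Origin under it, x along the lying torch. At its -x end a walled pocket for the head, 53 mm wide, end wall 5 mm from the seated lens face. A V notch takes the barrel 43 to 53 mm from the lens face, a low flat rest 92 to 106 mm from it; between them is room for fingers
- cradle_seat (a point): where torch_mid is when the torch lies seated in the cradle: 29 mm above the cradle's underside; x is the direction in which the seated torch's tail points, z up
- pill_tray: grey open weekly pill tray with seven cells, 150 x 34 x 24 mm, lying in the drawer; leave it alone. Origin under its centre
- acrylic_box: clear acrylic divider box, 40 x 48 x 32 mm, lying in the drawer; leave it alone. Origin under its centre
- ring_dish: small pink ceramic ring dish, 52 mm across, 20 mm high, lying in the drawer; leave it alone. Origin under its centre
- eraser: rubber eraser, 18 x 42 x 12 mm, lying in the drawer; leave it alone. Origin under its centre
- tweezer: silver tweezer, 90 mm long, lying in the drawer; leave it alone. Origin under its centre
- cuff_case: white blood pressure cuff case, 100 x 150 x 55 mm, on the table right of the nightstand; leave it alone. Origin under its centre
- pill_bottle: small amber pill jar, 40 mm across, 70 mm high, on the table left; leave it alone. Origin under its centre

How it is judged:
By the outcome, as a careful person would: the job done as asked, in the order asked, and still so for the second after the job is handed in, with the robot touching nothing.
It also fails if it takes over 72 s, if anything falls off the work surface, if the arm or the gripper's body presses on something with over 40 N, if the wrist force passes 120 N, or if a joint passes its speed limit or range.

ROBOT

A 7-joint arm with a two-finger parallel gripper is mounted at the origin on the work surface. World frame = base frame: x ahead of the robot, y to its left, z up, the work surface at z = 0. Lengths are in m, angles in rad, forces in N, time in s.
With the tool pointing down it reaches from about 0.4 to 0.85 m from the base axis. Payload 6.9 kg.
Tool frame: the origin (TCP) lies midway between the tips of the shut fingers; the grasp point (between the pads) lies 19 mm behind it; z points along the fingers, y is the line along which they close (so a half turn about z gives the same grasp; the last joint's range is limited). The gripper opens to 85 mm and grips with 20 to 120 N. Pads are 22 mm wide; open, the fingers measure 114 mm over their backs; the gripper's body (76 mm by 85 mm) begins 54 mm behind the grasp point. The pads swing forward as they close: fully open they stand 13 mm farther back than shut.
Start: joints at [1.22, 0.507, -0.238, 1.5, 0.126, 1.149, -0.155], TCP at [0.275, -0.561, 0.231] pointing down, gripper open.
Joint ranges: [-3.08, 3.08], [-0.24, 2.05], [-1.43, 1.35], [0, 2.5], [-1.52, 4.66], [0.17, 1.96], [-2.89, 2.89]. Speed limits (rad/s): [2.39, 2.39, 3.14, 3.14, 3.14, 3.14, 3.14].

INTERFACE

Orientations are given as a 3x3 rotation matrix whose columns are the frame's x, y, z axes.
In Python, from plant import manip, imaging, monitor gives the robot as it stands (manip), with the cameras (imaging) and the readings (monitor).
- The arm moves only by the tool jog_arm, called as name(argument=value, ...) on one line, values as JSON. Schema: {"type":"object","properties":{"plan":{"type":"object","properties":{"rows":{"type":"array","items":{"type":"array","items":{"type":"number"},"minItems":7,"maxItems":7},"minItems":1,"maxItems":20}},"additionalProperties":false,"required":["rows"]},"only":{"type":"string"},"quiet":{"type":"boolean"},"lines":{"type":"string"}},"required":["plan"],"additionalProperties":false}. plan is an object whose key "rows" holds a list of rows, 1 to 20 of them, each of 7 numbers: the finger opening in m, then dx, dy, dz in m, then a rotation vector rx, ry, rz in rad; each row is the pose to reach, as a shift and turn from the pose commanded when the call began, along the tool's axes at that moment; what a row does not reach only later rows make up. A row lasts 1/12 s, in which the tool goes at most 0.0417 m and 0.125 rad, less where a joint would pass 70% of its speed; a pose out of reach is approached as far as the arm can. The fingers move at their own pace and stop on an object; the grip force is fixed at half the most. Time passes only in rows, so rows that do not move let the fingers close. The tool returns the time, the measured TCP pose, the force, the opening and the grip force at its end. only (a regular expression) keeps the lines of the reply that match it, lines (a string "A,B") keeps lines A to B, and quiet returns only ok. Input that does not fit is refused with a message, and nothing moves.
- monitor.read_state(): the state, without advancing time (a new reading comes with each control period).
- imaging.capture(name): name is "side" or "top"; returns the picture (400x640x3 uint8, red, green, blue); there is no depth.
- imaging.camera_model(name): a dict with "vertical_fov" (degrees; the focal length in pixels is half the picture's height over the tangent of half this angle, whatever the lens; pixels are square), "cx", "cy" (the principal point, pixels), "xyz" and "attitude" of the camera in the world. Camera axes: x right, y down, z forward; pixel columns grow to the right and rows downward; lengths in m; the calibration is good to about 2 mm. A picture is of the moment at which its call begins. camera_model takes no time and is no camera call.
- manip.hand_in(): hands the job in; it is judged then, once.
The state is a dict: "time": time; "joint_positions": joint angles; "qvel": joint speeds; "joint_torque": joint torques, N m; "eef_pos": TCP position; "tool_rot": TCP orientation; "ft_force": force on the tool from outside, world axes, zero at the start; "torque": the same for the moment, N m; "grip_width": finger opening in m; "finger_force": force on a finger pad.
Only numpy, scipy, OpenCV 4.12 (cv2) and the standard library are available. Lean on these libraries where they do the work, as an engineer would, in place of code of your own. Each camera call takes 0.05 s, during which the arm holds its last target. There are 200 camera calls.

## Working session

There is one attempt and no reset: what is moved stays moved. The work goes in short steps, Python scripts to look and compute and a tool call to move; the robot and the scene stay as the last step left them, time stands still between calls to the robot, and variables do not carry over. Pictures are saved under pics/ and viewed, at most 10 in all, crops included, and the job is handed in when it is done.

```bash
ls; mkdir -p pics
```

Run:
```python
from plant import manip, imaging, monitor
import cv2
for n in("side","top"):
    m=imaging.camera_model(n);print(n,m)
    cv2.imwrite(f"pics/{n}0.png",imaging.capture(n)[...,::-1])
s=monitor.read_state();print(s)
```

```text
pics
plant.py
side {'vertical_fov': 54.375938567519036, 'cx': 321.18706099436633, 'cy': 197.2724910009559, 'xyz': array([-0.2828208 ,  0.85382036,  0.82481806]), 'attitude': array([[-0.76636961, -0.3037341 ,  0.56605938],
       [-0.64195709,  0.3948101 , -0.6572793 ],
       [-0.02384783, -0.86710471, -0.49755472]])}
top {'vertical_fov': 42.754680476498756, 'cx': 325.6839521439646, 'cy': 200.818794098023, 'xyz': array([ 0.18843057, -0.04315777,  1.66347095]), 'attitude': array([[-0.01449437, -0.98173729,  0.18968869],
       [-0.99988077,  0.01322041, -0.00797976],
       [ 0.00532626, -0.18978173, -0.98181186]])}
{'time': 0.1, 'joint_positions': array([ 1.22046677,  0.50829286, -0.23752946,  1.50106746,  0.12572431,
        1.14888523, -0.15482756]), 'qvel': array([-9.24800497e-04, -1.80339343e-03,  1.14341401e-03, -2.13203558e-03,
       -3.91558967e-05, -4.69321596e-04, -1.59591884e-04]), 'joint_torque': array([-4.17882096e-03, -6.21837401e+01, -2.19426066e+00, -2.50205415e+01,
        1.25178398e-02,  7.85453914e-03, -2.79966480e-05]), 'eef_pos': array([ 0.27485253, -0.56080591,  0.23048032]), 'tool_rot': array([[ 8.97897764e-01,  4.40203368e-01, -7.75166026e-04],
       [ 4.40204048e-01, -8.97896563e-01,  1.46941825e-03],
       [-4.91760494e-05, -1.66061858e-03, -9.99998620e-01]]), 'ft_force': array([-0.18632969, -0.11910604,  0.95902323]), 'torque': array([ 0.01896885, -0.06433917,  0.01417971]), 'finger_force': 0.0, 'grip_width': 0.08538824739943227}
```

View pics/side0.png

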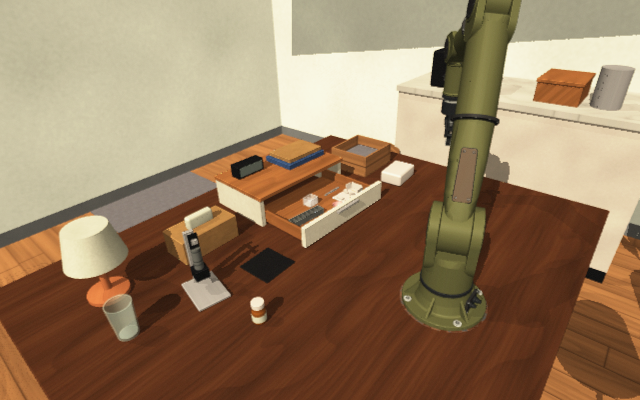

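View pics/top0.png

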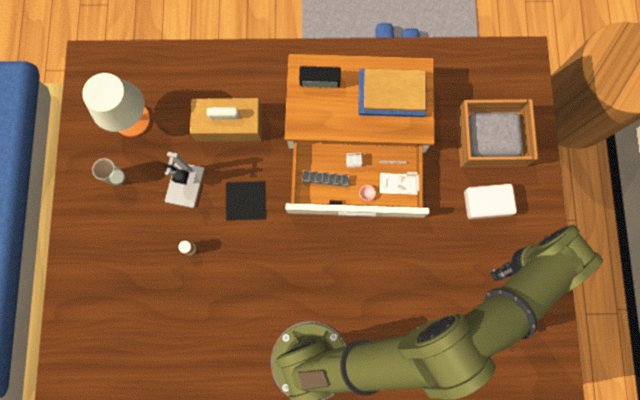

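Run:
```python
import cv2,numpy as np
t=cv2.imread("pics/top0.png");s=cv2.imread("pics/side0.png")
def c(im,x,y):
    o=cv2.resize(im[y:y+75,x:x+100],(400,300),interpolation=cv2.INTER_CUBIC)
    for k in range(0,100,10):
        cv2.line(o,(k*4,0),(k*4,6 if k%50 else 14),(0,255,0),1)
        if k<75: cv2.line(o,(0,k*4),(6,k*4),(0,255,0),1)
    cv2.putText(o,f"{x},{y}",(10,25),0,.45,(0,255,0),1);return o
cv2.imwrite("pics/comp.png",np.vstack([np.hstack([c(t,150,145),c(t,340,145)]),np.hstack([c(s,165,225),c(s,290,170)])]))
```

```text
(no output)
```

View pics/comp.png

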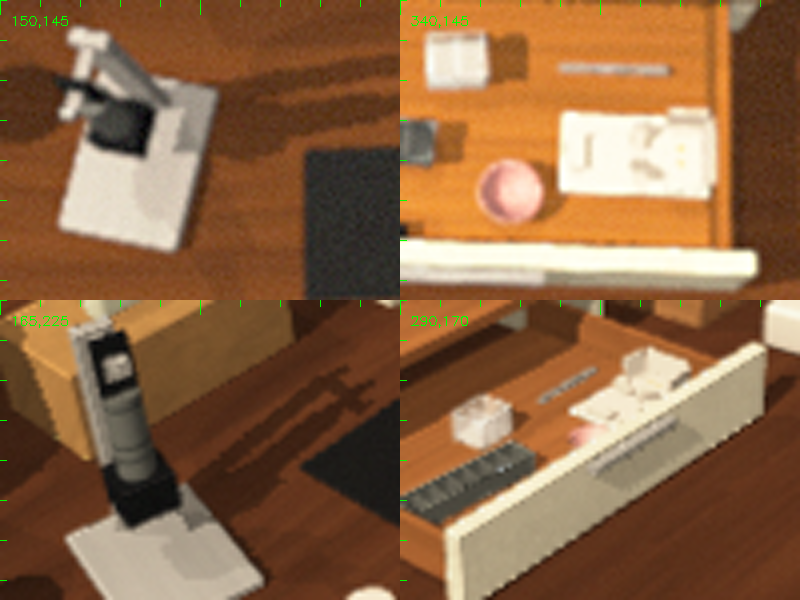

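Create h.py:
```python
from plant import manip, imaging, monitor
import numpy as np
from scipy.optimize import least_squares
def cam(n):
    m=imaging.camera_model(n); return m,200/np.tan(np.radians(m["vertical_fov"])/2)
M={n:cam(n) for n in("top","side")}
def proj(n,P):
    m,f=M[n]; c=(np.atleast_2d(P)-m["xyz"])@m["attitude"]
    return np.c_[m["cx"]+f*c[:,0]/c[:,2], m["cy"]+f*c[:,1]/c[:,2]]
def tri(a,b):
    return least_squares(lambda P:np.r_[proj("top",P)[0]-a,proj("side",P)[0]-b],[.6,0,.05])
def onz(n,uv,z):
    m,f=M[n]; d=m["attitude"]@np.array([(uv[0]-m["cx"])/f,(uv[1]-m["cy"])/f,1]); return m["xyz"]+d*(z-m["xyz"][2])/d[2]
def cr(x,y,u,v): return np.array([x+(u+.5)/4-.5,y+(v+.5)/4-.5])
```

Run:
```python
from h import *
np.set_printoptions(precision=4,suppress=True)
T=lambda u,v:cr(150,145,u,v); S=lambda u,v:cr(165,225,u,v)
T2=lambda u,v:cr(340,145,u,v); S2=lambda u,v:cr(290,170,u,v)
def show(k,a,b):
    r=tri(a,b);print(k,r.x,"res",r.fun)
show("plateB",T(180,249),S(264,280))
show("barend/lip top",T(72,104),S(117,62))
show("tailtop",T(76,85),S(113,36))
for k,p in dict(A=(218,92),B=(180,249),C=(60,228)).items(): print("plate",k,onz("top",T(*p),.01))
print("plateD side",onz("side",S(66,240),.01),"B side",onz("side",S(264,280),.01))
for p in((226,182),(265.5,182),(266,219),(226.5,219.5)): print("mat",onz("top",p,.004))
for p in((241,265),(263,250),(294,262),(271,279)): print("mat side",onz("side",p,.004))
for p in((560,113),(560,192),(714,198),(716,120)): print("cradle base z=26/52",onz("top",T2(p[0]-400,p[1]),.026),onz("top",T2(p[0]-400,p[1]),.052))
# drawer/front panel
print("panel top R",onz("top",T2(355,256),.086),onz("side",S2(365,47),.086))
```

```text
plateB [ 0.4956  0.377  -0.0009] res [-0.0457 -0.0518  0.0609  0.0135]
barend/lip top [0.5714 0.4133 0.1866] res [ 0.0206  0.0204 -0.0263 -0.007 ]
tailtop [0.5821 0.4066 0.2005] res [ 0.0722  0.0709 -0.0924 -0.0248]
plate A [0.626 0.347 0.01 ]
plate B [0.4934 0.3741 0.01  ]
plate C [0.5123 0.4732 0.01  ]
plateD side [0.6394 0.4512 0.01  ] B side [0.4855 0.3834 0.01  ]
mat [0.5773 0.2742 0.004 ]
mat [0.5756 0.1428 0.004 ]
mat [0.4509 0.1402 0.004 ]
mat [0.451  0.2697 0.004 ]
mat side [0.5732 0.2716 0.004 ]
mat side [0.5756 0.172  0.004 ]
mat side [0.447  0.1525 0.004 ]
mat side [0.4465 0.2573 0.004 ]
cradle base z=26/52 [ 0.5963 -0.2359  0.026 ] [ 0.5899 -0.2328  0.052 ]
cradle base z=26/52 [ 0.5298 -0.2336  0.026 ] [ 0.5243 -0.2306  0.052 ]
cradle base z=26/52 [ 0.523  -0.3596  0.026 ] [ 0.5177 -0.3546  0.052 ]
cradle base z=26/52 [ 0.5887 -0.3644  0.026 ] [ 0.5823 -0.3593  0.052 ]
panel top R [ 0.4639 -0.3779  0.086 ] [ 0.4483 -0.3704  0.086 ]
```

Run:
```python
from h import *
import cv2
A={n:np.mean([imaging.capture(n).astype(np.float32) for _ in range(4)],0)[...,::-1] for n in("top","side")}
np.savez("pics/avg.npz",**A)
def c(im,x,y,w,h,k,g=1):
    o=255*(im[y:y+h,x:x+w]/255)**g
    o=cv2.resize(np.clip(o,0,255).astype(np.uint8),(w*k,h*k),interpolation=cv2.INTER_CUBIC)
    for i in range(0,w,5): cv2.line(o,(i*k,0),(i*k,12 if i%10==0 else 5),(0,255,0),1)
    for i in range(0,h,5): cv2.line(o,(0,i*k),(12 if i%10==0 else 5,i*k),(0,255,0),1)
    return o
g=2.5
cv2.imwrite("pics/z.png",np.vstack([np.hstack([c(A["top"],376,167,50,30,10,g),c(A["top"],160,148,30,30,10)]),np.hstack([c(A["side"],345,170,50,30,10,g),c(A["side"],180,230,30,30,10)])]))
```

```text
(no output)
```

View pics/z.png

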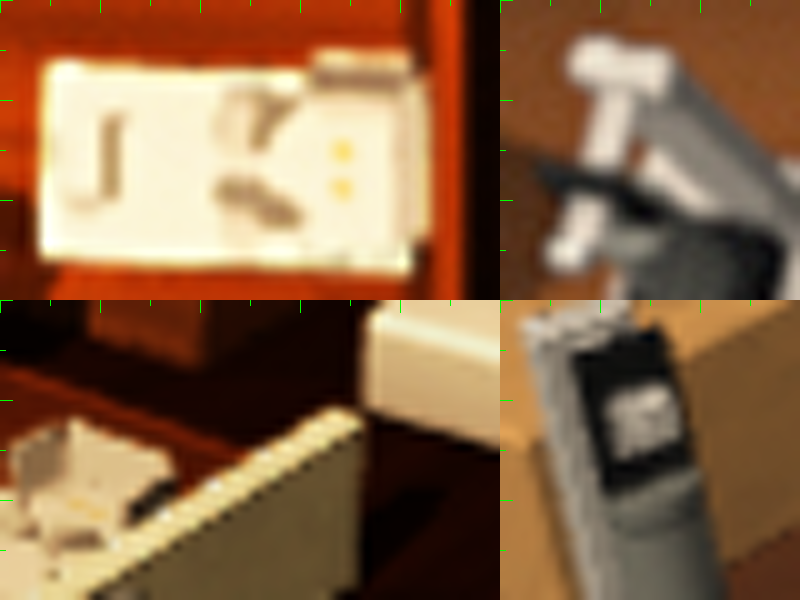

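Add to h.py:
```python
def Z(x0,y0,u,v): return np.array([x0+(u+.5)/10-.5,y0+(v+.5)/10-.5])
def W(p,q):
    c,s=np.cos(p[2]),np.sin(p[2]); return np.array([p[0]+c*q[0]-s*q[1],p[1]+s*q[0]+c*q[1],q[2]])
```

Run:
```python
from h import *
np.set_printoptions(precision=4,suppress=True)
t=lambda u,v:Z(376,167,u,v)
obs=[((.112,-.033,.026),t(42,65),1,1),((.112,.033,.018),t(42,258),1,1),((-.010,0,.052),t(428,160),1,0),
((0,-.033,.052),t(408,52),0,1),((0,.033,.018),t(412,272),0,1),((.106,0,.033),t(62,160),.5,0),((.092,0,.033),t(105,160),.5,0)]
def f(p): return np.concatenate([(proj("top",W(p,q))[0]-o)*[a,b] for q,o,a,b in obs])
r=least_squares(f,[.556,-.347,1.5]);p=r.x
print("cradle lens pose",p,np.degrees(p[2]),r.fun.round(2)); print("seat mid",W(p,(.07,0,.047)))
side=lambda u,v:Z(345,170,u,v-300)
for q in((-.010,-.033,.052),(-.005,.033,.052),(.028,-.033,.052),(.025,-.033,.026),(.028,.033,.052)): print(q,"side zoom",(proj("side",W(p,q))[0]-[345,170]+.5)*10+[0,300])
# hook
T=lambda u,v:cr(150,145,u,v);h=lambda u,v:Z(160,148,u-500,v);hs=lambda u,v:Z(180,230,u-500,v-300)
O=[("top",(-.082,-.05,.01),T(180,249)),("top",(-.082,.05,.01),T(60,228)),("top",(-.018,0,.198),h(565,248)),("top",(0,.013,.204),h(537,166)),
("side",(-.004,.013,.204),hs(570,350)),("side",(-.004,-.013,.204),hs(655,328)),("side",(-.082,-.05,.01),cr(165,225,264,280))]
g=lambda p,w:np.concatenate([(proj(n,W(p,q))[0]-o)*w[n] for n,q,o in O])
for w in({"top":1,"side":0},{"top":0,"side":1},{"top":1,"side":1}):
    r=least_squares(g,[.58,.41,-.2],args=(w,));print("hook",r.x,np.degrees(r.x[2]),r.fun.round(2))
```

```text
cradle lens pose [ 0.5593 -0.3474  1.5301] 87.66726248370051 [ 0.15 -0.33 -0.24  0.43  0.02 -0.   -0.   -0.05 -0.   -0.06  0.08 -0.
  0.06 -0.  ]
seat mid [ 0.5622 -0.2774  0.047 ]
(-0.01, -0.033, 0.052) side zoom [ 60.5859 405.2355]
(-0.005, 0.033, 0.052) side zoom [176.461  455.5715]
(0.028, -0.033, 0.052) side zoom [  4.6442 436.9344]
(0.025, -0.033, 0.026) side zoom [  8.6883 488.1561]
(0.028, 0.033, 0.052) side zoom [128.2047 484.419 ]
hook [ 0.5831  0.4095 -0.1804] -10.337474546870899 [-0.3  -0.01 -0.08  0.27  0.55 -0.68 -0.21  0.45  0.    0.    0.   -0.
  0.   -0.  ]
hook [ 0.5826  0.4118 -0.2455] -14.067581770545058 [-0.    0.   -0.   -0.   -0.   -0.   -0.    0.    0.23  1.12  0.82 -0.
 -1.11 -0.85]
hook [ 0.5832  0.4107 -0.1976] -11.324220132020644 [-1.13  0.15 -0.79 -0.08  0.05 -0.72 -0.59  0.36  0.59  0.94  1.   -0.37
 -0.1  -2.17]
```

Create go.py:
```python
# usage: go.py x y z  yaw(of tool x, deg) tilt(deg; tool z elevation below horizontal: 90=down)  -> shift and turn in tool axes
import sys; from h import *
from scipy.spatial.transform import Rotation as Ro
x,y,z,yaw,el=map(float,sys.argv[1:6])
s=monitor.read_state();R0=s["tool_rot"];p0=s["eef_pos"]
a,e=np.radians([yaw,el]); d=np.array([np.cos(a),np.sin(a),0]);up=np.array([0,0,1])
zt=d*np.cos(e)-up*np.sin(e); xt=d*np.sin(e)+up*np.cos(e); yt=np.cross(zt,xt)
R1=np.c_[xt,yt,zt]
print("t",s["time"].__round__(2),"shift",(R0.T@(np.array([x,y,z])-p0)).round(4),"rot",Ro.from_matrix(R0.T@R1).as_rotvec().round(3))
```

```bash
python3 go.py .583 .41 .33 -11.5 90
```

```text
t 0.5 shift [ 0.704  -0.7365 -0.0987] rot [-0.     0.     0.656]
```

jog_arm(plan={"rows":[[0.085, 0.23, -0.24, -0.09, 0, 0, 0.2], [0.085, 0.23, -0.24, -0.09, 0, 0, 0.2], [0.085, 0.23, -0.24, -0.09, 0, 0, 0.2], [0.085, 0.23, -0.24, -0.09, 0, 0, 0.2], [0.085, 0.23, -0.24, -0.09, 0, 0, 0.2], [0.085, 0.23, -0.24, -0.09, 0, 0, 0.2], [0.085, 0.23, -0.24, -0.09, 0, 0, 0.2], [0.085, 0.23, -0.24, -0.09, 0, 0, 0.2], [0.085, 0.704, -0.736, -0.099, 0, 0, 0.656], [0.085, 0.704, -0.736, -0.099, 0, 0, 0.656], [0.085, 0.704, -0.736, -0.099, 0, 0, 0.656], [0.085, 0.704, -0.736, -0.099, 0, 0, 0.656], [0.085, 0.704, -0.736, -0.099, 0, 0, 0.656], [0.085, 0.704, -0.736, -0.099, 0, 0, 0.656], [0.085, 0.704, -0.736, -0.099, 0, 0, 0.656], [0.085, 0.704, -0.736, -0.099, 0, 0, 0.656], [0.085, 0.704, -0.736, -0.099, 0, 0, 0.656], [0.085, 0.704, -0.736, -0.099, 0, 0, 0.656], [0.085, 0.704, -0.736, -0.099, 0, 0, 0.656], [0.085, 0.704, -0.736, -0.099, 0, 0, 0.656]]})

```text
time: 2.17
eef_pos: [0.5162, 0.1975, 0.3267]
tool_rot: [[0.98, -0.199, 0.001], [-0.199, -0.98, -0.0], [0.001, -0.0, -1.0]]
ft_force: [1.2, -0.1, -0.3]
grip_width: 0.0854
finger_force: 0.0
```

```bash
python3 go.py .583 .41 .33 -11.5 90
```

```text
t 2.17 shift [ 0.0231 -0.2216 -0.0032] rot [-0.    -0.001 -0.   ]
```

jog_arm(plan={"rows":[[0.055, 0.023, -0.222, 0.0, 0, 0, 0], [0.055, 0.023, -0.222, 0, 0, 0, 0], [0.055, 0.023, -0.222, 0, 0, 0, 0], [0.055, 0.023, -0.222, 0, 0, 0, 0], [0.055, 0.023, -0.222, 0, 0, 0, 0], [0.055, 0.023, -0.222, 0.08, 0, 0, 0], [0.055, 0.023, -0.222, 0.08, 0, 0, 0], [0.055, 0.023, -0.222, 0.08, 0, 0, 0], [0.055, 0.023, -0.222, 0.08, 0, 0, 0], [0.055, 0.023, -0.222, 0.08, 0, 0, 0]]})

```text
time: 3.0
eef_pos: [0.5832, 0.4081, 0.2486]
tool_rot: [[0.98, -0.2, 0.001], [-0.2, -0.98, 0.001], [0.001, -0.001, -1.0]]
ft_force: [-0.4, 0.1, 1.0]
grip_width: 0.0548
finger_force: 0.0
```

```bash
python3 go.py .583 .41 .178 -11.5 90
```

Run:
```python
from h import *
import cv2
def c(n,x,y,w,h,k):
    o=cv2.resize(imaging.capture(n)[y:y+h,x:x+w,::-1],(w*k,h*k),interpolation=cv2.INTER_CUBIC)
    for i in range(0,w,10): cv2.line(o,(i*k,0),(i*k,8),(0,255,0),1)
    for i in range(0,h,10): cv2.line(o,(0,i*k),(8,i*k),(0,255,0),1)
    return o
cv2.imwrite("pics/g1.png",np.hstack([c("top",145,140,50,70,8),c("side",165,210,50,70,8)]))
s=monitor.read_state();print(s["grip_width"],proj("side",s["eef_pos"]),proj("top",s["eef_pos"]))
```

```text
t 3.0 shift [-0.0007 -0.0017  0.0706] rot [-0.001 -0.001 -0.001]
0.054897836446846676 [[188.51767553 218.92502652]] [[162.9584024  160.99508039]]
```

View pics/g1.png

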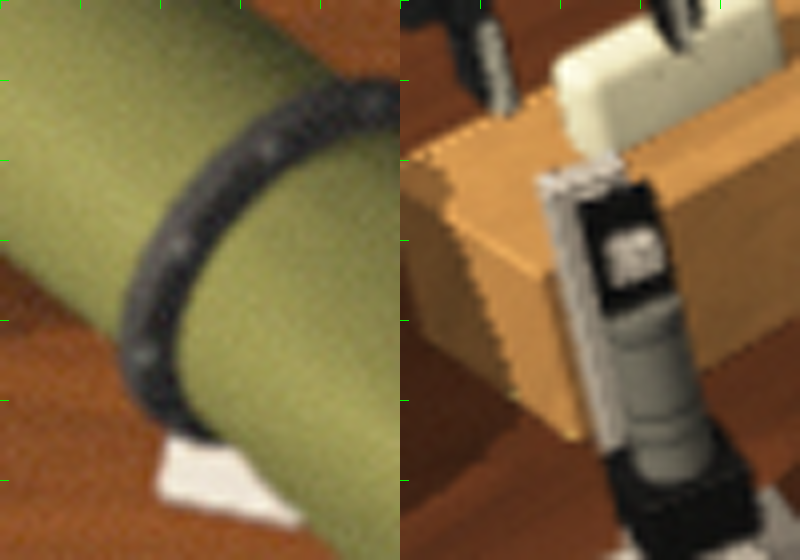

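Run:
```python
from h import *
a=np.array([.5832,.4081,.2486]); b=np.array([.5832-.0039,.4081+.0008,.204])
print(proj("side",b)-proj("side",a)+[189.3,219.9], "obs 191.6,234")
for d in((.01,0,0),(0,.01,0)): print(proj("side",b+d)-proj("side",b))
```

```text
[[192.92983778 233.86490838]] obs 191.6,234
[[-2.05935787 -1.26626367]]
[[-3.09015446  1.63842923]]
```

jog_arm(plan={"rows":[[0.055, 0, -0.002, 0.035, 0, 0, 0], [0.055, 0, -0.002, 0.05, 0, 0, 0], [0.055, 0, -0.002, 0.06, 0, 0, 0], [0.055, 0, -0.002, 0.0705, 0, 0, 0], [0.055, 0, -0.002, 0.0705, 0, 0, 0], [0.055, 0, -0.002, 0.0705, 0, 0, 0]]})

```text
time: 3.6
eef_pos: [0.5834, 0.4105, 0.177]
tool_rot: [[0.98, -0.199, 0.001], [-0.199, -0.98, 0.001], [0.001, -0.001, -1.0]]
ft_force: [-0.1, 0.4, -0.6]
grip_width: 0.0548
finger_force: 0.0
```

jog_arm(plan={"rows":[[0.035, 0, 0, 0, 0, 0, 0], [0.03, 0, 0, 0, 0, 0, 0], [0.0, 0, 0, 0, 0, 0, 0], [0.0, 0, 0, 0, 0, 0, 0], [0.0, 0, 0, 0, 0, 0, 0], [0.0, 0, 0, 0, 0, 0, 0], [0, 0, 0, 0, 0, 0, 0]]})

```text
time: 4.18
eef_pos: [0.5834, 0.4109, 0.1775]
tool_rot: [[0.98, -0.199, 0.002], [-0.199, -0.98, 0.001], [0.002, -0.002, -1.0]]
ft_force: [-0.3, -0.7, 6.5]
grip_width: 0.0242
finger_force: 58.9
```

jog_arm(plan={"rows":[[0, 0, 0, -0.005, 0, 0, 0], [0, 0, 0, -0.010, 0, 0, 0], [0, 0, 0, -0.014, 0, 0, 0], [0, 0, 0, -0.014, 0, 0, 0], [0, 0, 0, -0.014, 0, 0, 0]]})

```text
time: 4.6
eef_pos: [0.583, 0.4106, 0.1902]
tool_rot: [[0.98, -0.199, 0.0], [-0.199, -0.98, 0.0], [0.0, -0.0, -1.0]]
ft_force: [0.3, -0.1, -1.4]
grip_width: 0.0246
finger_force: 58.9
```

jog_arm(plan={"rows":[[0, -0.005, 0, 0, 0, 0, 0], [0, -0.015, 0, 0, 0, 0, 0], [0, -0.03, 0, 0, 0, 0, 0], [0, -0.05, 0, 0, 0, 0, 0], [0, -0.07, 0, 0, 0, 0, 0], [0, -0.07, 0, 0, 0, 0, 0], [0, -0.07, 0, 0, 0, 0, 0]]})

```text
time: 5.18
eef_pos: [0.512, 0.4255, 0.1903]
tool_rot: [[0.981, -0.196, -0.001], [-0.196, -0.981, 0.0], [-0.001, -0.0, -1.0]]
ft_force: [0.5, 0.0, -1.5]
grip_width: 0.0251
finger_force: 59.1
```

jog_arm(plan={"rows":[[0, 0.006, 0.03, -0.005, 0, 0, 0], [0, 0.015, 0.07, -0.005, 0, 0, 0], [0, 0.023, 0.108, 0, 0, 0, 0], [0, 0.031, 0.146, 0.01, 0, 0, 0], [0, 0.039, 0.18, 0.025, 0, 0, 0], [0, 0.044, 0.205, 0.04, 0, 0, 0], [0, 0.0456, 0.213, 0.05, 0, 0, 0], [0, 0.0456, 0.213, 0.053, 0, 0, 0], [0, 0.0456, 0.213, 0.055, 0, 0, 0], [0, 0.0456, 0.213, 0.055, 0, 0, 0], [0, 0.0456, 0.213, 0.055, 0, 0, 0]]})

```text
time: 6.1
eef_pos: [0.5169, 0.2087, 0.1356]
tool_rot: [[0.98, -0.197, 0.001], [-0.197, -0.98, 0.002], [0.001, -0.002, -1.0]]
ft_force: [1.1, -0.3, -1.4]
grip_width: 0.0245
finger_force: 59.6
```

Run:
```python
from h import *
import cv2
def c(n,x,y,w,h,k):
    o=cv2.resize(imaging.capture(n)[y:y+h,x:x+w,::-1],(w*k,h*k),interpolation=cv2.INTER_CUBIC)
    return o
cv2.imwrite("pics/g2.png",c("side",220,190,100,100,6))
```

```text
(no output)
```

View pics/g2.png

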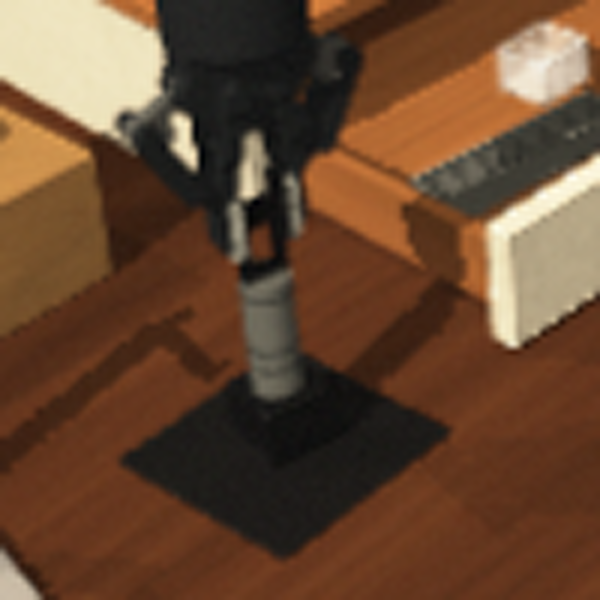

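jog_arm(plan={"rows":[[0, 0, 0, 0.002, 0, 0, 0], [0, 0, 0, 0.004, 0, 0, 0], [0, 0, 0, 0.004, 0, 0, 0], [0, 0, 0, 0.004, 0, 0, 0]]})

```text
time: 6.48
eef_pos: [0.5165, 0.2068, 0.1309]
tool_rot: [[0.98, -0.198, -0.0], [-0.198, -0.98, -0.0], [-0.0, 0.0, -1.0]]
ft_force: [0.4, 0.4, -1.4]
grip_width: 0.0245
finger_force: 59.6
```

jog_arm(plan={"rows":[[0, 0, 0, 0.001, 0, 0, 0], [0, 0, 0, 0.002, 0, 0, 0], [0, 0, 0, 0.002, 0, 0, 0], [0, 0, 0, 0.002, 0, 0, 0]]})

```text
time: 6.82
eef_pos: [0.517, 0.2067, 0.1296]
tool_rot: [[0.98, -0.199, 0.001], [-0.199, -0.98, 0.0], [0.001, -0.0, -1.0]]
ft_force: [-1.1, -0.7, 4.5]
grip_width: 0.0247
finger_force: 60.3
```

jog_arm(plan={"rows":[[0.03, 0, 0, 0, 0, 0, 0], [0.04, 0, 0, 0, 0, 0, 0], [0.05, 0, 0, 0, 0, 0, 0], [0.06, 0, 0, 0, 0, 0, 0], [0.06, 0, 0, 0, 0, 0, 0], [0.06, 0, 0, -0.02, 0, 0, 0], [0.06, 0, 0, -0.05, 0, 0, 0], [0.06, 0, 0, -0.09, 0, 0, 0], [0.06, 0, 0, -0.13, 0, 0, 0], [0.085, 0, 0, -0.16, 0, 0, 0], [0.085, 0, 0, -0.16, 0, 0, 0], [0.085, 0, 0, -0.16, 0, 0, 0]]})

```text
time: 7.82
eef_pos: [0.5173, 0.2071, 0.2909]
tool_rot: [[0.98, -0.199, 0.004], [-0.199, -0.98, 0.001], [0.003, -0.002, -1.0]]
ft_force: [0.1, -0.3, -1.4]
grip_width: 0.0848
finger_force: 0.0
```

Run:
```python
from h import *
import cv2
a=cv2.resize(imaging.capture("side")[190:290,220:320,::-1],(400,400),interpolation=cv2.INTER_CUBIC)
b=cv2.resize(imaging.capture("top")[140:240,190:290,::-1],(400,400),interpolation=cv2.INTER_CUBIC)
cv2.imwrite("pics/g3.png",np.hstack([a,b]))
```

```text
(no output)
```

View pics/g3.png

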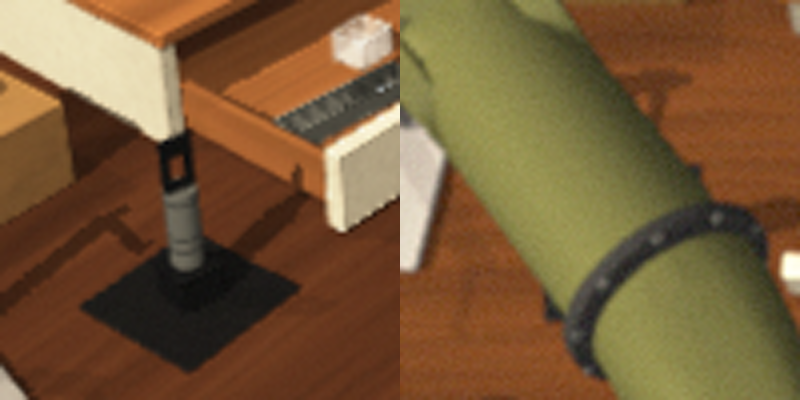

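```bash
python3 -c "
from plant import manip, imaging, monitor;print(monitor.read_state()['joint_positions'].round(3))"; python3 go.py .40 .23 .28 -11.5 25
```

```text
[-0.035  0.392 -0.581  1.584  0.224  1.234 -2.427]
t 7.92 shift [-0.1187 -0.0002  0.0083] rot [1.000e-03 1.135e+00 1.000e-03]
```

jog_arm(plan={"rows":[[0.085, -0.12, 0, 0.008, 0, 0, 0], [0.085, -0.12, 0, 0.008, 0, 0, 0], [0.085, -0.12, 0, 0.008, 0, 0, 0], [0.085, -0.12, 0, 0.008, 0, 0.4, 0], [0.085, -0.12, 0, 0.008, 0, 0.4, 0], [0.085, -0.12, 0, 0.008, 0, 0.4, 0], [0.085, -0.12, 0, 0.008, 0, 0.8, 0], [0.085, -0.12, 0, 0.008, 0, 0.8, 0], [0.085, -0.12, 0, 0.008, 0, 0.8, 0], [0.085, -0.12, 0, 0.008, 0, 0.8, 0], [0.085, -0.12, 0, 0.008, 0, 1.135, 0], [0.085, -0.12, 0, 0.008, 0, 1.135, 0], [0.085, -0.12, 0, 0.008, 0, 1.135, 0], [0.085, -0.12, 0, 0.008, 0, 1.135, 0], [0.085, -0.12, 0, 0.008, 0, 1.135, 0]]})

```text
time: 9.17
eef_pos: [0.4009, 0.2296, 0.2622]
tool_rot: [[0.885, -0.206, 0.417], [-0.159, -0.977, -0.145], [0.437, 0.062, -0.897]]
ft_force: [-0.4, 0.4, -1.2]
grip_width: 0.0847
finger_force: 0.0
```

```bash
python3 -c "
from plant import manip, imaging, monitor;print(monitor.read_state()['joint_positions'].round(3))"; python3 go.py .40 .23 .28 -11.5 25
```

```text
[-1.595  0.176  0.816  2.105  0.419  0.76  -2.848]
t 9.17 shift [ 0.0069  0.0009 -0.0164] rot [0.05  0.681 0.04 ]
```

```bash
python3 go.py .42 .12 .28 45 64; python3 go.py .42 .12 .28 45 25
```

```text
t 9.17 shift [0.0421 0.1042 0.0079] rot [ 0.486  0.031 -0.868]
t 9.17 shift [0.0421 0.1042 0.0079] rot [ 0.763  0.654 -0.669]
```

jog_arm(plan={"rows":[[0.085, 0.02, 0.05, -0.01, 0.24, 0, -0.43], [0.085, 0.02, 0.05, -0.01, 0.24, 0, -0.43], [0.085, 0.02, 0.05, -0.01, 0.24, 0, -0.43], [0.085, 0.02, 0.05, -0.01, 0.24, 0, -0.43], [0.085, 0.042, 0.104, 0.008, 0.486, 0.03, -0.868], [0.085, 0.042, 0.104, 0.008, 0.486, 0.03, -0.868], [0.085, 0.042, 0.104, 0.008, 0.486, 0.03, -0.868], [0.085, 0.042, 0.104, 0.008, 0.486, 0.03, -0.868], [0.085, 0.042, 0.104, 0.008, 0.763, 0.654, -0.669], [0.085, 0.042, 0.104, 0.008, 0.763, 0.654, -0.669], [0.085, 0.042, 0.104, 0.008, 0.763, 0.654, -0.669], [0.085, 0.042, 0.104, 0.008, 0.763, 0.654, -0.669], [0.085, 0.042, 0.104, 0.008, 0.763, 0.654, -0.669], [0.085, 0.042, 0.104, 0.008, 0.763, 0.654, -0.669], [0.085, 0.042, 0.104, 0.008, 0.763, 0.654, -0.669], [0.085, 0.042, 0.104, 0.008, 0.763, 0.654, -0.669], [0.085, 0.042, 0.104, 0.008, 0.763, 0.654, -0.669], [0.085, 0.042, 0.104, 0.008, 0.763, 0.654, -0.669]]})

```text
time: 10.67
eef_pos: [0.4107, 0.1318, 0.2856]
tool_rot: [[0.506, 0.701, 0.502], [0.432, -0.71, 0.556], [0.746, -0.065, -0.662]]
ft_force: [0.2, -0.4, -0.9]
grip_width: 0.0849
finger_force: 0.0
```

```bash
python3 -c "
from plant import manip, imaging, monitor;print(monitor.read_state()['joint_positions'].round(3))"; python3 go.py .42 .12 .28 45 25
```

```text
[-1.386 -0.232  1.321  2.474 -1.294  0.381  0.335]
t 10.67 shift [-0.0046  0.0152  0.0018] rot [-0.031  0.289 -0.058]
```

```bash
python3 go.py .50 .19 .25 45 25
```

```text
t 10.67 shift [0.0438 0.0236 0.1007] rot [-0.031  0.289 -0.058]
```

jog_arm(plan={"rows":[[0.085, 0.044, 0.024, 0.1, 0, 0, 0], [0.085, 0.044, 0.024, 0.1, 0, 0, 0], [0.085, 0.044, 0.024, 0.1, 0, 0, 0], [0.085, 0.044, 0.024, 0.1, -0.03, 0.29, -0.06], [0.085, 0.044, 0.024, 0.1, -0.03, 0.29, -0.06], [0.085, 0.044, 0.024, 0.1, -0.03, 0.29, -0.06], [0.085, 0.044, 0.024, 0.1, -0.03, 0.29, -0.06], [0.085, 0.044, 0.024, 0.1, -0.03, 0.29, -0.06], [0.085, 0.044, 0.024, 0.1, -0.03, 0.29, -0.06], [0.085, 0.044, 0.024, 0.1, -0.03, 0.29, -0.06]]})

```text
time: 11.5
eef_pos: [0.5177, 0.2258, 0.3883]
tool_rot: [[0.378, 0.696, 0.611], [0.379, -0.718, 0.583], [0.844, 0.011, -0.536]]
ft_force: [-0.6, 0.5, 0.2]
grip_width: 0.085
finger_force: 0.0
```

```bash
python3 -c "
from plant import manip, imaging, monitor;print(monitor.read_state()['joint_positions'].round(3))"; python3 go.py .50 .19 .25 45 25
```

```text
[-1.733 -0.236  1.346  2.26  -1.522  0.176  0.361]
t 11.5 shift [-0.1371  0.0119  0.0423] rot [0.019 0.129 0.002]
```

Create kin.py:
```python
import numpy as np, itertools
from scipy.spatial.transform import Rotation as Ro
D=[([1.22046677,.50829286,-.23752946,1.50106746,.12572431,1.14888523,-.15482756],[.27485253,-.56080591,.23048032],[[.8979,.4402,-.0008],[.4402,-.8979,.0015],[0,-.0017,-1]]),
([-.035,.392,-.581,1.584,.224,1.234,-2.427],[.5173,.2071,.2909],[[.98,-.199,.004],[-.199,-.98,.001],[.003,-.002,-1]]),
([-1.595,.176,.816,2.105,.419,.76,-2.848],[.4009,.2296,.2622],[[.885,-.206,.417],[-.159,-.977,-.145],[.437,.062,-.897]]),
([-1.386,-.232,1.321,2.474,-1.294,.381,.335],[.4107,.1318,.2856],[[.506,.701,.502],[.432,-.71,.556],[.746,-.065,-.662]]),
([-1.733,-.236,1.346,2.26,-1.522,.176,.361],[.5177,.2258,.3883],[[.378,.696,.611],[.379,-.718,.583],[.844,.011,-.536]])]
def chain(q,s,c1,c7):
    ax=["z","y","z","y","z","y","z"];R=np.eye(3);out=[R]
    for i in range(7):
        a=s[i]*q[i]+(c1 if i==0 else c7 if i==6 else 0)
        R=R@Ro.from_euler(ax[i],a).as_matrix();out.append(R)
    return out
def fitrot():
    best=[]
    for s in itertools.product([1,-1],repeat=7):
        if s[1]<0: continue
        for c1 in np.arange(4)*np.pi/2:
            # find c7 by averaging
            A=sum(chain(q,s,c1,0)[-1].T@np.array(R) for q,p,R in D); c7=np.arctan2(A[1,0]-A[0,1],A[0,0]+A[1,1])
            e=sum(np.linalg.norm(chain(q,s,c1,c7)[-1]-np.array(R)) for q,p,R in D); best.append((e,s,c1,c7))
    return sorted(best)[:3]
if __name__=="__main__":
    b=fitrot();print(b)
    e,s,c1,c7=b[0]
    # unknowns: base z; x,z after 2(upper arm), 4(forearm), 6(tool); x after 1,3,5
    rows=[];rhs=[]
    for q,p,R in D:
        C=chain(q,s,c1,c7); rows.append(np.column_stack([[0,0,1],C[1][:,0],C[1][:,1],C[2][:,0],C[3][:,0],C[3][:,1],C[3][:,2],C[4][:,0],C[5][:,0],C[5][:,1],C[5][:,2],C[6][:,0],C[7][:,2]])); rhs.append(p)
    A=np.vstack(rows);y=np.concatenate(rhs)
    for lam in(1e-2,1e-3):
        x=np.linalg.lstsq(np.vstack([A,lam*np.eye(A.shape[1])]),np.r_[y,np.zeros(A.shape[1])],rcond=None)[0];print(x.round(3),abs(A@x-y).max().round(4))
```

```bash
python3 kin.py
```

```text
[(np.float64(0.011414413623516665), (-1, 1, -1, 1, -1, 1, -1), np.float64(0.0), np.float64(1.5708857721967908)), (np.float64(2.6269991218702406), (-1, 1, -1, 1, -1, 1, 1), np.float64(0.0), np.float64(0.9412674374323292)), (np.float64(4.093926109233626), (1, 1, -1, 1, -1, 1, 1), np.float64(3.141592653589793), np.float64(1.2245821018917646))]
[ 0.247 -0.011 -0.003  0.012 -0.003 -0.021  0.573 -0.003 -0.005 -0.001
  0.389  0.006  0.357] 0.0007
[ 0.247 -0.013 -0.003  0.013 -0.004 -0.021  0.575 -0.003 -0.006 -0.001
  0.39   0.006  0.359] 0.0007
```

Create ik.py:
```python
from kin import *
from scipy.optimize import least_squares
S=(-1,1,-1,1,-1,1,-1);X=np.array([.247,-.012,-.003,.012,-.003,-.021,.574,-.003,-.005,-.001,.389,.006,.358])
lo=np.array([-3.08,-.24,-1.43,0,-1.52,.17,-2.89])+.06;hi=np.array([3.08,2.05,1.35,2.5,4.66,1.96,2.89])-.06
def fk(q):
    C=chain(q,S,0,np.pi/2)
    return np.column_stack([[0,0,1],C[1][:,0],C[1][:,1],C[2][:,0],C[3][:,0],C[3][:,1],C[3][:,2],C[4][:,0],C[5][:,0],C[5][:,1],C[5][:,2],C[6][:,0],C[7][:,2]])@X,C[7]
def rot(yaw,el,flip=0):
    a,e=np.radians([yaw,el]);d=np.array([np.cos(a),np.sin(a),0]);up=np.array([0,0,1.])
    z=d*np.cos(e)-up*np.sin(e);x=(d*np.sin(e)+up*np.cos(e))*(-1 if flip else 1);return np.c_[x,np.cross(z,x),z]
def solve(p,R,n=25,rng=np.random.default_rng(0),seed=None):
    sols=[]
    for k in range(n):
        q0=seed if (seed is not None and k==0) else rng.uniform(lo,hi)
        def f(q):
            P,Q=fk(q);return np.r_[(P-p)*5,Ro.from_matrix(Q.T@R).as_rotvec()]
        r=least_squares(f,np.clip(q0,lo+.01,hi-.01),bounds=(lo,hi),max_nfev=60)
        if np.abs(r.fun).max()<.01: sols.append(r.x)
    return sols
```

Create s.py:
```python
from ik import *
np.set_printoptions(precision=2,suppress=True)
P=np.array([.517,.207,.078])
for fl in(0,1):
  F=solve(np.array([.562,-.277,.047])+.015*rot(87.7,120,fl)[:,2],rot(87.7,120,fl),12)
  print("final el120 flip",fl,len(F),*F[:2])
  for d in(30,50,65,78,90,105):
    o=[]
    for el in(20,30,40):
        R=rot(d,el,fl);s=solve(P+.015*R[:,2],R,10);o.append((el,len(s),s[0] if s else None))
    print(fl,d,*o)
```

```bash
time python3 s.py
```

```text
final el120 flip 0 8 [ 0.84  1.16 -1.37  1.86  1.51  1.71 -0.99] [-0.33  0.89  0.8   1.87 -0.18  0.46  0.34]
0 30 (20, 0, None) (30, 0, None) (40, 0, None)
0 50 (20, 0, None) (30, 0, None) (40, 0, None)
0 65 (20, 2, array([ 0.93,  1.44, -1.35,  2.37,  2.81,  0.29, -2.82])) (30, 2, array([ 0.87,  1.28, -1.37,  2.37,  2.46,  0.34, -2.66])) (40, 3, array([ 0.75,  1.03, -1.23,  2.33,  2.44,  0.25, -2.83]))
0 78 (20, 5, array([-0.3 ,  1.14,  0.76,  2.19,  4.6 ,  1.9 ,  1.55])) (30, 6, array([-0.45,  1.12,  0.97,  2.2 ,  4.6 ,  1.87,  1.42])) (40, 6, array([ 0.38,  0.76, -0.49,  2.18, -1.42,  0.53,  1.18]))
0 90 (20, 7, array([ 0.29,  0.95, -0.19,  2.02, -1.29,  1.12,  1.34])) (30, 6, array([ 0.83,  1.24, -1.26,  2.03,  0.18,  0.42, -0.15])) (40, 5, array([ 0.79,  1.2 , -1.37,  2.03,  0.63,  0.51, -0.67]))
0 105 (20, 3, array([ 0.13,  0.99,  0.  ,  1.8 , -1.09,  1.37,  1.24])) (30, 2, array([-0.41,  1.14,  0.9 ,  1.83, -1.38,  1.9 ,  1.44])) (40, 2, array([-0.01,  0.81,  0.08,  1.86, -1.01,  1.12,  1.09]))
final el120 flip 1 4 [0.05 0.73 0.15 1.87 0.77 0.62 2.61] [ 0.61  0.85 -0.78  1.87  
[... 267 characters left out ...]
58,  1.01,  1.01,  2.33,  4.47,  1.63, -1.9 ]))
1 78 (20, 3, array([ 0.69,  1.07, -0.78,  2.19, -1.45,  0.56, -1.68])) (30, 5, array([ 0.89,  1.3 , -1.37,  2.19,  1.02,  0.23,  2.05])) (40, 5, array([ 0.79,  1.1 , -1.28,  2.18,  0.89,  0.23,  2.05]))
1 90 (20, 1, array([-0.12,  1.02,  0.45,  2.02, -1.46,  1.61, -1.67])) (30, 3, array([ 0.69,  1.03, -0.92,  2.03, -0.65,  0.49, -2.48])) (40, 4, array([ 0.79,  1.2 , -1.37,  2.03,  0.63,  0.51,  2.46]))
1 105 (20, 2, array([ 0.01,  1.01,  0.19,  1.8 , -1.17,  1.5 , -1.83])) (30, 3, array([ 0.67,  1.14, -1.04,  1.83, -0.17,  0.76, -2.83])) (40, 5, array([ 0.72,  1.24, -1.36,  1.85,  0.44,  0.79,  2.82]))
real	0m36.972s
user	0m37.401s
sys	0m0.058s
```

Run:
```python
from h import *
np.set_printoptions(precision=4,suppress=True)
for p in((477,190),(545,190),(511,158),(511,222)): print("dish",onz("top",cr(340,145,p[0]-400,p[1]),.038))
for p in((559,69),(669,71)): print("tweezer",onz("top",cr(340,145,p[0]-400,p[1]),.021))
for p in((287,206),(428,209),(287,213)): print("panel",onz("top",p,.086))
for p in((285,141),(434,143)): print("nightstand top front",onz("top",p,.13))
p=(.5593,-.3474,1.5301)
print("tail tip",W(p,(.152,0,.047)),W(p,(.152,.013,.047)),W(p,(.152,-.013,.047)))
```

```text
dish [ 0.5298 -0.1647  0.038 ]
dish [ 0.5291 -0.22    0.038 ]
dish [ 0.5561 -0.1932  0.038 ]
dish [ 0.5029 -0.1916  0.038 ]
tweezer [ 0.6352 -0.2369  0.021 ]
tweezer [ 0.6323 -0.3284  0.021 ]
panel [0.4783 0.0656 0.086 ]
panel [ 0.4627 -0.3767  0.086 ]
panel [0.456  0.0656 0.086 ]
nightstand top front [0.6769 0.0688 0.13  ]
nightstand top front [ 0.6644 -0.3972  0.13  ]
tail tip [ 0.5655 -0.1955  0.047 ] [ 0.5525 -0.195   0.047 ] [ 0.5785 -0.1961  0.047 ]
```

Create s2.py:
```python
from ik import *
np.set_printoptions(precision=2,suppress=True)
q=np.array([-1.733,-.236,1.346,2.26,-1.522,.176,.361])
R=rot(78.5,35);zt=R[:,2]
P=np.array([.517,.207,.080])
T=P+.015*zt
for nm,p in(("grasp",T),("back",T-.06*zt),("above",T-.05*zt+[0,0,.15]),("side",np.array([.5,.05,.3]))):
    s=solve(p,R,14,seed=q);s.sort(key=lambda a:abs(a-q).max());print(nm,p,len(s));[print("  ",a) for a in s[:5]]
```

```bash
python3 s2.py; python3 go.py .50 .16 .30 78.5 35
```

```text
grasp [0.52 0.22 0.07] 7
   [ 0.43  0.81 -0.5   2.19 -1.46  0.6   1.28]
   [ 0.43  0.81 -0.51  2.19 -1.45  0.6   1.28]
   [ 0.63  0.91 -0.84  2.18 -1.27  0.34  1.11]
   [ 0.7   0.97 -0.97  2.18 -1.05  0.23  0.9 ]
   [ 0.85  1.2  -1.34  2.18  0.96  0.24 -1.09]
back [0.51 0.17 0.11] 6
   [-0.08  0.75  0.41  2.18 -1.46  1.26  1.31]
   [ 0.18  0.7   0.03  2.18 -1.4   1.    1.26]
   [ 0.3   0.7  -0.15  2.18 -1.36  0.89  1.22]
   [ 0.85  0.92 -1.05  2.17 -0.66  0.31  0.52]
   [ 0.91  1.02 -1.21  2.17 -0.11  0.26 -0.04]
above [0.51 0.18 0.25] 5
   [-0.24  0.51  0.6   2.08 -1.3   1.35  0.95]
   [-0.55  0.81  1.26  2.08 -1.41  1.86  1.09]
   [ 0.21  0.43 -0.04  2.08 -1.19  1.06  0.83]
   [ 0.98  0.73 -1.3   2.07 -0.42  0.52  0.04]
   [ 0.99  0.75 -1.33  2.07 -0.36  0.51 -0.02]
side [0.5  0.05 0.3 ] 4
   [-0.11  0.54  0.83  1.94 -1.13  1.66  0.99]
   [-0.26  0.69  1.17  1.94 -1.2   1.9   1.1 ]
   [ 0.59  0.41 -0.21  1.94 -0.92  1.23  0.71]
   [ 0.97  0.48 -0.77  1.93 -0.74  1.05  0.5 ]
t 11.5 shift [-0.1063  0.034  -0.0019] rot [ 0.506 -0.041 -0.324]
```

```bash
python3 go.py .52 .05 .33 78.5 65;  python3 go.py .52 .05 .33 78.5 35
```

```text
t 11.5 shift [-0.1151  0.1272 -0.07  ] rot [ 0.41  -0.549 -0.45 ]
t 11.5 shift [-0.1151  0.1272 -0.07  ] rot [ 0.506 -0.041 -0.324]
```

jog_arm(plan={"rows":[[0.085, -0.115, 0.127, -0.07, 0.41, -0.55, -0.45], [0.085, -0.115, 0.127, -0.07, 0.41, -0.55, -0.45], [0.085, -0.115, 0.127, -0.07, 0.41, -0.55, -0.45], [0.085, -0.115, 0.127, -0.07, 0.41, -0.55, -0.45], [0.085, -0.115, 0.127, -0.07, 0.41, -0.55, -0.45], [0.085, -0.115, 0.127, -0.07, 0.41, -0.55, -0.45], [0.085, -0.115, 0.127, -0.07, 0.41, -0.55, -0.45], [0.085, -0.115, 0.127, -0.07, 0.41, -0.55, -0.45], [0.085, -0.115, 0.127, -0.07, 0.41, -0.55, -0.45], [0.085, -0.115, 0.127, -0.07, 0.41, -0.55, -0.45], [0.085, -0.115, 0.127, -0.07, 0.41, -0.55, -0.45], [0.085, -0.115, 0.127, -0.07, 0.41, -0.55, -0.45]]})

```text
time: 12.5
eef_pos: [0.4021, 0.0753, 0.3752]
tool_rot: [[0.181, 0.976, 0.12], [0.89, -0.215, 0.401], [0.417, 0.034, -0.908]]
ft_force: [-0.7, -0.4, -1.3]
grip_width: 0.0847
finger_force: 0.0
```

```bash
python3 -c "
from plant import manip, imaging, monitor;print(monitor.read_state()['joint_positions'].round(3))"; python3 go.py .515 .16 .25 78.5 35
```

```text
[-1.508 -0.237  1.346  1.897 -0.177  1.116 -0.292]
t 12.5 shift [0.0437 0.0877 0.1612] rot [0.037 0.529 0.01 ]
```

```bash
python3 go.py .58 -.1 .33 78.5 90
```

```text
t 12.5 shift [-0.1426  0.2098 -0.0079] rot [ 0.037 -0.43  -0.008]
```

jog_arm(plan={"rows":[[0.085, -0.143, 0.21, -0.008, 0.037, -0.43, 0], [0.085, -0.143, 0.21, -0.008, 0.037, -0.43, 0], [0.085, -0.143, 0.21, -0.008, 0.037, -0.43, 0], [0.085, -0.143, 0.21, -0.008, 0.037, -0.43, 0], [0.085, -0.143, 0.21, -0.008, 0.037, -0.43, 0], [0.085, -0.143, 0.21, -0.008, 0.037, -0.43, 0], [0.085, -0.143, 0.21, -0.008, 0.037, -0.43, 0], [0.085, -0.143, 0.21, -0.008, 0.037, -0.43, 0], [0.085, -0.143, 0.21, -0.008, 0.037, -0.43, 0], [0.085, -0.143, 0.21, -0.008, 0.037, -0.43, 0], [0.085, -0.143, 0.21, -0.008, 0.037, -0.43, 0], [0.085, -0.143, 0.21, -0.008, 0.037, -0.43, 0]]})

```text
time: 13.5
eef_pos: [0.3849, -0.0628, 0.3802]
tool_rot: [[0.207, 0.978, 0.036], [0.978, -0.207, -0.006], [0.001, 0.037, -0.999]]
ft_force: [-0.8, 0.2, -0.4]
grip_width: 0.0853
finger_force: 0.0
```

```bash
python3 -c "
from plant import manip, imaging, monitor;print(monitor.read_state()['joint_positions'].round(3))"; python3 go.py .58 -.1 .33 78.5 90
```

```text
[-1.55  -0.237  1.346  1.793  0.249  1.373 -0.46 ]
t 13.5 shift [0.004  0.1966 0.0575] rot [ 0.037 -0.001 -0.008]
```

Create rel.py:
```python
# shift/turn in tool axes from measured joints to joint target
import sys,json;from ik import *;from plant import manip, imaging, monitor
q=monitor.read_state()["joint_positions"];dq=np.array(json.loads(sys.argv[1]))
p0,R0=fk(q);p1,R1=fk(q+dq)
print(p1.round(3),"shift",(R0.T@(p1-p0)).round(3),"rot",Ro.from_matrix(R0.T@R1).as_rotvec().round(3))
```

```bash
python3 rel.py '[0,0.5,0,0,0,0,0]'; python3 rel.py '[0.8,0.6,-0.8,0,0,0,0]'
```

```text
[0.384 0.008 0.394] shift [ 0.072 -0.014 -0.005] rot [-0.093 -0.491 -0.018]
[ 0.408 -0.009  0.291] shift [0.061 0.01  0.099] rot [ 0.165 -0.527 -0.05 ]
```

jog_arm(plan={"rows":[[0.085, 0.014, -0.003, 0, -0.02, -0.1, 0], [0.085, 0.029, -0.006, 0, -0.04, -0.2, 0], [0.085, 0.043, -0.008, 0, -0.055, -0.3, -0.01], [0.085, 0.058, -0.011, -0.003, -0.075, -0.4, -0.015], [0.085, 0.072, -0.014, -0.005, -0.093, -0.49, -0.018], [0.085, 0.072, -0.014, -0.005, -0.093, -0.49, -0.018]]})

```text
time: 14.0
eef_pos: [0.3866, 0.0186, 0.3835]
tool_rot: [[0.194, 0.981, 0.031], [0.856, -0.153, -0.494], [-0.48, 0.122, -0.869]]
ft_force: [0.4, 0.9, -0.8]
grip_width: 0.0852
finger_force: 0.0
```

```bash
python3 -c "
from plant import manip, imaging, monitor;print(monitor.read_state()['joint_positions'].round(3))"; python3 go.py .58 -.1 .33 78.5 90
```

```text
[-1.54   0.271  1.305  1.802  0.255  1.367 -0.484]
t 14.0 shift [-0.0384  0.2013  0.111 ] rot [0.131 0.501 0.014]
```

jog_arm(plan={"rows":[[0.085, -0.038, 0.2, 0.111, 0, 0, 0], [0.085, -0.038, 0.2, 0.111, 0, 0, 0], [0.085, -0.038, 0.2, 0.111, 0, 0, 0], [0.085, -0.038, 0.2, 0.111, 0, 0, 0], [0.085, -0.038, 0.2, 0.111, 0, 0, 0], [0.085, -0.038, 0.2, 0.111, 0, 0, 0], [0.085, -0.038, 0.2, 0.111, 0.13, 0.5, 0], [0.085, -0.038, 0.2, 0.111, 0.13, 0.5, 0], [0.085, -0.038, 0.2, 0.111, 0.13, 0.5, 0], [0.085, -0.038, 0.2, 0.111, 0.13, 0.5, 0], [0.085, -0.038, 0.2, 0.111, 0.13, 0.5, 0], [0.085, -0.038, 0.2, 0.111, 0.13, 0.5, 0]]})

```text
time: 15.0
eef_pos: [0.576, -0.1132, 0.3305]
tool_rot: [[0.205, 0.979, 0.0], [0.979, -0.205, 0.01], [0.01, -0.002, -1.0]]
ft_force: [0.3, 0.3, -0.7]
grip_width: 0.085
finger_force: 0.0
```

```bash
python3 -c "
from plant import manip, imaging, monitor;print(monitor.read_state()['joint_positions'].round(3))"; python3 go.py .5 .05 .3 78.5 65;python3 go.py .5 .05 .3 78.5 35
```

```text
[-0.314  0.475  0.795  1.433 -0.349  1.379  0.287]
t 15.0 shift [ 0.1438 -0.1078  0.0321] rot [-0.001  0.426 -0.006]
t 15.0 shift [ 0.1438 -0.1078  0.0321] rot [ 0.001  0.95  -0.006]
```

jog_arm(plan={"rows":[[0.085, 0.03, -0.02, 0.01, 0, 0.1, 0], [0.085, 0.06, -0.04, 0.015, 0, 0.2, 0], [0.085, 0.08, -0.06, 0.02, 0, 0.3, 0], [0.085, 0.1, -0.08, 0.025, 0, 0.42, 0], [0.085, 0.13, -0.1, 0.03, 0, 0.52, 0], [0.085, 0.144, -0.108, 0.032, 0, 0.63, 0], [0.085, 0.144, -0.108, 0.032, 0, 0.74, 0], [0.085, 0.144, -0.108, 0.032, 0, 0.84, 0], [0.085, 0.144, -0.108, 0.032, 0, 0.95, 0], [0.085, 0.144, -0.108, 0.032, 0, 0.95, 0], [0.085, 0.144, -0.108, 0.032, 0, 0.95, 0], [0.085, 0.144, -0.108, 0.032, 0, 0.95, 0]]})

```text
time: 16.0
eef_pos: [0.4993, 0.0551, 0.2994]
tool_rot: [[0.116, 0.981, 0.157], [0.564, -0.195, 0.802], [0.817, -0.004, -0.576]]
ft_force: [1.4, -1.3, -0.3]
grip_width: 0.0849
finger_force: 0.0
```

```bash
python3 -c "
from plant import manip, imaging, monitor;print(monitor.read_state()['joint_positions'].round(3))"; python3 go.py .508 .165 .25 78.5 35
```

```text
[ 0.064  0.456  0.541  1.949 -1.068  1.508  0.908]
t 16.0 shift [ 0.0226 -0.0127  0.1179] rot [-0.006  0.003 -0.001]
```

```bash
python3 go.py .4999 .1226 .1403 78.5 35; python3 s2.py | head -1
```

```text
t 16.0 shift [-0.0919 -0.0119  0.1458] rot [-0.006  0.003 -0.001]
grasp [0.52 0.22 0.07] 7
```

jog_arm(plan={"rows":[[0.085, -0.02, -0.003, 0.03, 0, 0, 0], [0.085, -0.04, -0.006, 0.06, 0, 0, 0], [0.085, -0.06, -0.009, 0.09, 0, 0, 0], [0.085, -0.08, -0.012, 0.12, 0, 0, 0], [0.085, -0.092, -0.012, 0.146, 0, 0, 0], [0.085, -0.092, -0.012, 0.146, 0, 0, 0], [0.085, -0.092, -0.012, 0.146, 0, 0, 0]]})

```text
time: 16.58
eef_pos: [0.4998, 0.124, 0.1407]
tool_rot: [[0.114, 0.981, 0.155], [0.563, -0.193, 0.804], [0.819, -0.005, -0.574]]
ft_force: [1.0, 0.1, -0.4]
grip_width: 0.0849
finger_force: 0.0
```

```bash
python3 -c "
from plant import manip, imaging, monitor;print(monitor.read_state()['joint_positions'].round(3))"; python3 go.py .5129 .187 .0944 78.5 35
```

Run:
```python
from h import *
import cv2
a=cv2.resize(imaging.capture("side")[170:280,210:320,::-1],(440,440),interpolation=cv2.INTER_CUBIC)
b=cv2.resize(imaging.capture("top")[140:230,210:300,::-1],(360,360),interpolation=cv2.INTER_CUBIC)
cv2.imwrite("pics/g4.png",np.hstack([a,np.pad(b,((0,80),(0,0),(0,0)))]))
```

```text
[ 0.018  0.691  0.438  2.164 -1.315  1.298  1.271]
t 16.58 shift [-0.001   0.0009  0.0793] rot [-0.008  0.001  0.   ]
```

View pics/g4.png

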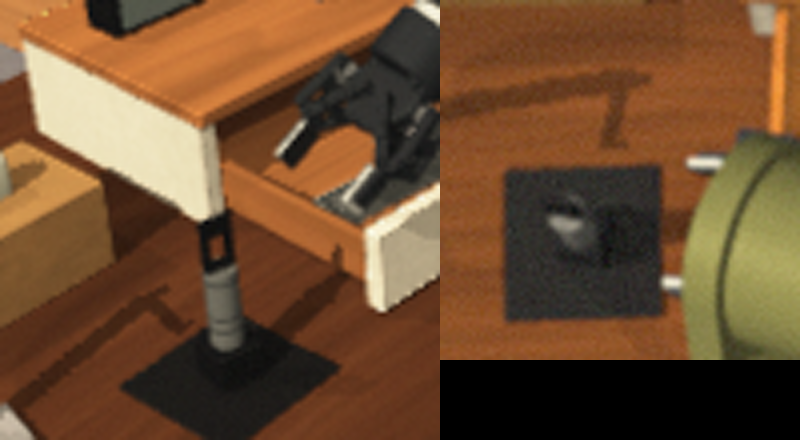

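jog_arm(plan={"rows":[[0.085, -0.001, 0.001, 0.025, 0, 0, 0], [0.085, -0.001, 0.001, 0.05, 0, 0, 0], [0.085, -0.001, 0.001, 0.08, 0, 0, 0], [0.085, -0.001, 0.001, 0.1, 0, 0, 0], [0.085, -0.001, 0.001, 0.11, 0, 0, 0], [0.085, -0.001, 0.001, 0.119, 0, 0, 0], [0.085, -0.001, 0.001, 0.119, 0, 0, 0], [0.085, -0.001, 0.001, 0.119, 0, 0, 0]]})

```text
time: 17.35
eef_pos: [0.5224, 0.2156, 0.0735]
tool_rot: [[0.114, 0.98, 0.165], [0.561, -0.2, 0.803], [0.82, 0.001, -0.573]]
ft_force: [0.1, -0.5, -0.0]
grip_width: 0.085
finger_force: 0.0
```

```bash
python3 -c "
from plant import manip, imaging, monitor;print(monitor.read_state()['joint_positions'].round(3))"; python3 go.py .5194 .219 .0714 78.5 35
```

```text
[ 0.276  0.786 -0.259  2.195 -1.52   0.773  1.348]
t 17.35 shift [-0.0001 -0.0036  0.0034] rot [ 0.001 -0.001  0.   ]
```

jog_arm(plan={"rows":[[0.085, 0, -0.0036, 0.003, 0, 0, 0], [0.085, 0, -0.0036, 0.003, 0, 0, 0], [0.085, 0, -0.0036, 0.003, 0, 0, 0], [0.085, 0, -0.0036, 0.003, 0, 0, 0]]})

```text
time: 17.68
eef_pos: [0.5181, 0.219, 0.0703]
tool_rot: [[0.116, 0.98, 0.162], [0.562, -0.199, 0.803], [0.819, -0.002, -0.574]]
ft_force: [-0.0, 0.1, -0.7]
grip_width: 0.0848
finger_force: 0.0
```

```bash
python3 -c "
from plant import manip, imaging, monitor;print(monitor.read_state()['joint_positions'].round(3))"; python3 go.py .5194 .219 .0714 78.5 35
```

```text
[ 0.347  0.806 -0.379  2.205 -1.521  0.683  1.354]
t 17.68 shift [ 0.001   0.0013 -0.0005] rot [-0.001  0.    -0.001]
```

Close on the barrel, then lift a little.

jog_arm(plan={"rows":[[0.06, 0, 0.001, 0, 0, 0, 0], [0.045, 0, 0.001, 0, 0, 0, 0], [0.036, 0, 0.001, 0, 0, 0, 0], [0.03, 0, 0.001, 0, 0, 0, 0], [0, 0, 0.001, 0, 0, 0, 0], [0, 0, 0.001, 0, 0, 0, 0], [0, 0, 0.001, 0, 0, 0, 0], [0, 0, 0.001, 0, 0, 0, 0]]})

```text
time: 18.35
eef_pos: [0.5183, 0.2196, 0.0699]
tool_rot: [[0.116, 0.98, 0.161], [0.561, -0.198, 0.804], [0.819, -0.003, -0.573]]
ft_force: [0.4, 0.3, -1.2]
grip_width: 0.0266
finger_force: 58.6
```

jog_arm(plan={"rows":[[0, 0.008, 0, -0.006, 0, 0, 0], [0, 0.02, 0, -0.014, 0, 0, 0], [0, 0.033, 0, -0.023, 0, 0, 0], [0, 0.049, 0, -0.034, 0, 0, 0], [0, 0.066, 0, -0.046, 0, 0, 0], [0, 0.066, 0, -0.046, 0, 0, 0]]})

```text
time: 18.85
eef_pos: [0.5192, 0.2201, 0.1533]
tool_rot: [[0.113, 0.98, 0.162], [0.561, -0.197, 0.804], [0.82, 0.001, -0.573]]
ft_force: [0.0, 0.4, -1.8]
grip_width: 0.0266
finger_force: 59.0
```

```bash
python3 -c "
from plant import manip, imaging, monitor;print(monitor.read_state()['joint_positions'].round(3))"; python3 go.py .5 .07 .33 78.5 60
```

```text
[ 0.348  0.632 -0.375  2.168 -1.352  0.752  1.068]
t 18.85 shift [ 0.0584  0.0109 -0.2249] rot [-0.001 -0.438  0.002]
```

Create s3.py:
```python
from ik import *
np.set_printoptions(precision=2,suppress=True)
q=np.array([.348,.632,-.375,2.168,-1.352,.752,1.068])
for p,y,el in(((.51,.12,.3),78.5,50),((.52,.03,.33),80,70),((.54,-.1,.32),84,95),((.56,-.22,.3),87.7,110),((.562,-.2815,.2),87.7,125),((.562,-.2815,.12),87.7,125),((.562,-.2815,.034),87.7,125)):
    s=solve(np.array(p),rot(y,el),1,seed=q)
    if s: q=s[0]
    print(p,el,q if s else "none", solve(np.array(p),rot(y,el),6)[:2] if not s else "")
```

```bash
python3 s3.py; python3 go.py .54 -.1 .32 84 95
```

```text
(0.51, 0.12, 0.3) 50 [ 0.49  0.31 -0.42  1.9  -0.7   1.    0.28] 
(0.52, 0.03, 0.33) 70 none [array([ 0.98,  0.52, -1.37,  1.66,  0.22,  1.2 , -0.56]), array([ 0.17,  0.26, -0.06,  1.67, -0.36,  1.21,  0.07])]
(0.54, -0.1, 0.32) 95 [ 0.26  0.33 -0.25  1.55  0.18  1.28 -0.14] 
(0.56, -0.22, 0.3) 110 [ 0.27  0.39 -0.21  1.56  0.46  1.22 -0.13] 
(0.562, -0.2815, 0.2) 125 none [array([ 0.46,  0.57, -0.58,  1.76,  1.  ,  1.21, -0.63]), array([-0.33,  0.61,  0.68,  1.76,  0.33,  0.78, -0.03])]
(0.562, -0.2815, 0.12) 125 [ 0.26  0.63 -0.26  1.84  0.99  0.98 -0.69] 
(0.562, -0.2815, 0.034) 125 none [array([-0.41,  0.95,  0.87,  1.89, -0.15,  0.44,  0.26]), array([ 0.73,  1.06, -1.16,  1.87,  1.47,  1.6 , -1.04])]
t 18.85 shift [-0.0407  0.0837 -0.3493] rot [ 0.042 -1.048 -0.089]
```

jog_arm(plan={"rows":[[0, 0, 0, -0.03, 0, 0, 0], [0, -0.004, 0.008, -0.065, 0, -0.05, 0], [0, -0.008, 0.016, -0.1, 0.005, -0.15, -0.01], [0, -0.012, 0.025, -0.135, 0.01, -0.26, -0.02], [0, -0.017, 0.034, -0.17, 0.015, -0.37, -0.03], [0, -0.022, 0.044, -0.205, 0.02, -0.48, -0.04], [0, -0.026, 0.053, -0.24, 0.024, -0.59, -0.05], [0, -0.03, 0.063, -0.275, 0.028, -0.7, -0.06], [0, -0.035, 0.073, -0.31, 0.032, -0.81, -0.07], [0, -0.041, 0.084, -0.35, 0.036, -0.92, -0.08], [0, -0.041, 0.084, -0.35, 0.042, -1.048, -0.089], [0, -0.041, 0.084, -0.35, 0.042, -1.048, -0.089], [0, -0.041, 0.084, -0.35, 0.042, -1.048, -0.089]]})

```text
time: 19.93
eef_pos: [0.54, -0.0976, 0.3156]
tool_rot: [[0.098, 0.995, -0.015], [0.992, -0.099, -0.083], [-0.084, -0.007, -0.996]]
ft_force: [-0.4, 0.1, -2.3]
grip_width: 0.0266
finger_force: 59.6
```

```bash
python3 -c "
from plant import manip, imaging, monitor;print(monitor.read_state()['joint_positions'].round(3))"; python3 go.py .562 -.2815 .16 87.7 125
```

```text
[ 0.023  0.328  0.081  1.558  0.061  1.264 -0.018]
t 19.93 shift [-0.1671  0.0411  0.17  ] rot [-0.027 -0.526 -0.054]
```

jog_arm(plan={"rows":[[0, -0.03, 0.007, 0.005, 0, -0.1, -0.01], [0, -0.065, 0.015, 0.015, -0.01, -0.2, -0.02], [0, -0.1, 0.024, 0.035, -0.015, -0.3, -0.03], [0, -0.13, 0.032, 0.06, -0.02, -0.4, -0.04], [0, -0.155, 0.038, 0.09, -0.027, -0.52, -0.054], [0, -0.167, 0.041, 0.125, -0.027, -0.526, -0.054], [0, -0.167, 0.041, 0.155, -0.027, -0.526, -0.054], [0, -0.167, 0.041, 0.17, -0.027, -0.526, -0.054], [0, -0.167, 0.041, 0.17, -0.027, -0.526, -0.054], [0, -0.167, 0.041, 0.17, -0.027, -0.526, -0.054]]})

```text
time: 20.77
eef_pos: [0.5593, -0.2865, 0.1609]
tool_rot: [[0.039, 0.999, -0.029], [0.817, -0.049, -0.574], [-0.575, -0.001, -0.818]]
ft_force: [-0.3, 0.8, -2.0]
grip_width: 0.0266
finger_force: 59.6
```

```bash
python3 -c "
from plant import manip, imaging, monitor;print(monitor.read_state()['joint_positions'].round(3))"; python3 go.py .562 -.2815 .10 87.7 125
```

Run:
```python
from h import *
import cv2
A={n:np.mean([imaging.capture(n).astype(np.float32) for _ in range(3)],0)[...,::-1].astype(np.uint8) for n in("top","side")}
def c(im,x,y,w,h,k):
    o=cv2.resize(im[y:y+h,x:x+w],(w*k,h*k),interpolation=cv2.INTER_CUBIC)
    for i in range(0,w,5): cv2.line(o,(i*k,0),(i*k,12 if i%10==0 else 5),(0,255,0),1)
    for i in range(0,h,5): cv2.line(o,(0,i*k),(12 if i%10==0 else 5,i*k),(0,255,0),1)
    return o
cv2.imwrite("pics/g5.png",np.hstack([c(A["top"],370,150,66,66,6),c(A["side"],325,130,66,66,6)]))
```

```text
[-0.083  0.586  0.283  1.814  0.653  0.808 -0.37 ]
t 20.77 shift [0.0392 0.0026 0.0468] rot [-0.006  0.002 -0.006]
```

View pics/g5.png

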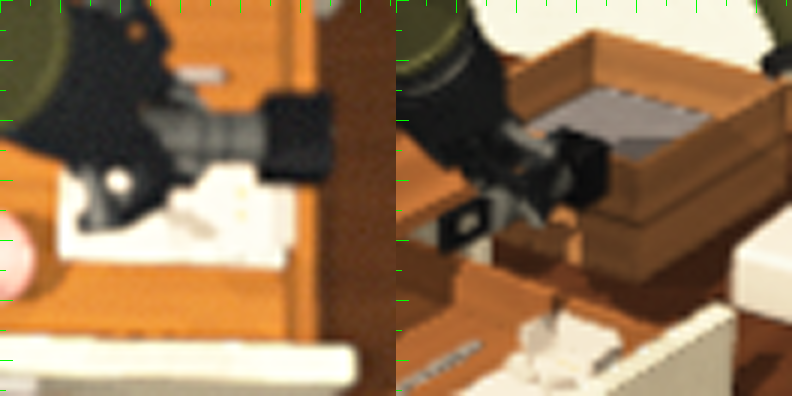

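Run:
```python
from h import *
s=monitor.read_state();R=s["tool_rot"];p=s["eef_pos"];print(p)
a=np.radians(35);tz=R[:,0]*np.cos(a)-R[:,2]*np.sin(a);ty=R[:,1];tx=np.cross(ty,tz);print("tail dir",tz.round(3))
L=p-.0157*R[:,2]-.075*tz;print("lens",L.round(4))
z=lambda n,P:((proj(n,P)[0]-([370,150] if n=="top" else [325,130])+.5)*6+([0,0] if n=="top" else [396,0])).round(0)
for h in(0,.034):
  for sy in(-1,1):
    for sx in(-1,1): P=L+h*tz+sy*.021*ty+sx*.021*tx;print(h,P.round(3),z("top",P),z("side",P))
for sx in(-1,1): P=L+.152*tz+sx*.013*np.array([0,0,1]);print("tail",z("side",P))
```

```text
[ 0.56155092 -0.28585863  0.16359197]
tail dir [ 0.046  0.999 -0.003]
lens [ 0.5584 -0.3517  0.1767]
0 [ 0.538 -0.351  0.156] [320. 188.] [612. 194.]
0 [ 0.537 -0.351  0.198] [336. 169.] [614. 137.]
0 [ 0.58  -0.353  0.156] [320. 107.] [564. 178.]
0 [ 0.579 -0.353  0.198] [336.  86.] [565. 121.]
0.034 [ 0.539 -0.317  0.155] [253. 186.] [581. 211.]
0.034 [ 0.539 -0.317  0.197] [267. 167.] [583. 153.]
0.034 [ 0.581 -0.319  0.156] [253. 105.] [533. 194.]
0.034 [ 0.581 -0.319  0.198] [267.  84.] [533. 137.]
tail [442. 251.]
tail [441. 214.]
```

```bash
python3 go.py .562 -.283 .10 87.7 125
```

```text
t 21.07 shift [ 0.039  -0.      0.0503] rot [ 0.001  0.003 -0.008]
```

jog_arm(plan={"rows":[[0, 0.01, 0, 0.012, 0, 0, 0], [0, 0.02, 0, 0.025, 0, 0, 0], [0, 0.03, 0, 0.04, 0, 0, 0], [0, 0.039, 0, 0.05, 0, 0, -0.006], [0, 0.039, 0, 0.05, 0, 0, -0.006], [0, 0.039, 0, 0.05, 0, 0, -0.006], [0, 0.039, 0, 0.05, 0, 0, -0.006]]})

```text
time: 21.65
eef_pos: [0.562, -0.283, 0.1]
tool_rot: [[0.034, 0.999, -0.023], [0.816, -0.041, -0.576], [-0.577, 0.001, -0.817]]
ft_force: [-0.0, -0.4, -1.0]
grip_width: 0.027
finger_force: 59.6
```

```bash
python3 go.py .562 -.283 .055 87.7 125
```

```text
t 21.65 shift [0.0259 0.     0.0368] rot [-0.     0.004 -0.001]
```

jog_arm(plan={"rows":[[0, 0.008, 0, 0.011, 0, 0, 0], [0, 0.015, 0, 0.021, 0, 0, 0], [0, 0.021, 0, 0.03, 0, 0, 0], [0, 0.026, 0, 0.037, 0, 0.002, 0], [0, 0.026, 0, 0.037, 0, 0.002, 0], [0, 0.026, 0, 0.037, 0, 0.002, 0]]})

```text
time: 22.15
eef_pos: [0.5611, -0.2829, 0.0533]
tool_rot: [[0.033, 0.999, -0.025], [0.817, -0.041, -0.575], [-0.575, -0.002, -0.818]]
ft_force: [-0.4, -0.0, -1.7]
grip_width: 0.0266
finger_force: 59.6
```

```bash
python3 go.py .562 -.283 .0385 87.7 125
```

```text
t 22.15 shift [0.0085 0.0009 0.0122] rot [-0.002  0.002 -0.   ]
```

jog_arm(plan={"rows":[[0, 0.003, 0.001, 0.004, 0, 0, 0], [0, 0.006, 0.001, 0.008, 0, 0, 0], [0, 0.0085, 0.001, 0.012, 0, 0, 0], [0, 0.0085, 0.001, 0.012, 0, 0, 0], [0, 0.0085, 0.001, 0.012, 0, 0, 0]]})

```text
time: 22.57
eef_pos: [0.5622, -0.2828, 0.0388]
tool_rot: [[0.033, 0.999, -0.025], [0.818, -0.041, -0.574], [-0.575, -0.001, -0.818]]
ft_force: [-0.7, 0.4, -1.6]
grip_width: 0.0268
finger_force: 59.6
```

```bash
python3 go.py .562 -.283 .0341 87.7 125
```

```text
t 22.57 shift [ 0.0025 -0.0002  0.004 ] rot [-0.001  0.002 -0.   ]
```

jog_arm(plan={"rows":[[0, 0.001, 0, 0.0015, 0, 0, 0], [0, 0.002, 0, 0.003, 0, 0, 0], [0, 0.002, 0, 0.003, 0, 0, 0], [0, 0.002, 0, 0.003, 0, 0, 0]]})

```text
time: 22.9
eef_pos: [0.5624, -0.2829, 0.0355]
tool_rot: [[0.034, 0.999, -0.024], [0.818, -0.041, -0.574], [-0.575, -0.0, -0.818]]
ft_force: [0.1, -0.3, -2.6]
grip_width: 0.0264
finger_force: 59.6
```

jog_arm(plan={"rows":[[0, 0.0006, 0, 0.0008, 0, 0, 0], [0, 0.0011, 0, 0.0016, 0, 0, 0], [0, 0.0011, 0, 0.0016, 0, 0, 0], [0, 0.0011, 0, 0.0016, 0, 0, 0]]})

```text
time: 23.23
eef_pos: [0.5625, -0.283, 0.0337]
tool_rot: [[0.034, 0.999, -0.024], [0.818, -0.041, -0.574], [-0.575, -0.0, -0.818]]
ft_force: [-0.5, 1.5, -0.7]
grip_width: 0.0267
finger_force: 59.9
```

jog_arm(plan={"rows":[[0, 0.0006, 0, 0.0008, 0, 0, 0], [0, 0.0009, 0, 0.0012, 0, 0, 0], [0, 0.0009, 0, 0.0012, 0, 0, 0], [0, 0.0009, 0, 0.0012, 0, 0, 0]]})

```text
time: 23.57
eef_pos: [0.5626, -0.2831, 0.0333]
tool_rot: [[0.034, 0.999, -0.023], [0.817, -0.041, -0.575], [-0.576, 0.0, -0.818]]
ft_force: [-1.7, 4.9, 8.8]
grip_width: 0.0268
finger_force: 60.9
```

jog_arm(plan={"rows":[[0.029, 0, 0, 0, 0, 0, 0], [0.033, 0, 0, 0, 0, 0, 0], [0.04, 0, 0, 0, 0, 0, 0], [0.05, 0, 0, 0, 0, 0, 0], [0.055, 0, 0, 0, 0, 0, 0], [0.055, 0, 0, 0, 0, 0, 0]]})

```text
time: 24.07
eef_pos: [0.5624, -0.2829, 0.0319]
tool_rot: [[0.034, 0.999, -0.024], [0.818, -0.041, -0.574], [-0.575, -0.0, -0.818]]
ft_force: [-0.7, -0.4, -1.4]
grip_width: 0.0552
finger_force: 0.0
```

jog_arm(plan={"rows":[[0.055, -0.003, 0, -0.006, 0, 0, 0], [0.055, -0.008, 0, -0.016, 0, 0, 0], [0.055, -0.018, 0, -0.032, 0, 0, 0], [0.055, -0.035, 0, -0.055, 0, 0, 0], [0.055, -0.055, 0, -0.085, 0, 0, 0], [0.055, -0.08, 0, -0.115, 0, 0, 0], [0.055, -0.1, 0, -0.15, 0, 0, 0], [0.055, -0.1, 0, -0.15, 0, 0, 0], [0.055, -0.1, 0, -0.15, 0, 0, 0]]})

```text
time: 24.82
eef_pos: [0.5637, -0.2787, 0.2161]
tool_rot: [[0.038, 0.999, -0.019], [0.818, -0.042, -0.574], [-0.574, 0.006, -0.818]]
ft_force: [-0.0, -0.1, -0.3]
grip_width: 0.0552
finger_force: 0.0
```

```bash
python3 go.py .45 .1 .35 78.5 90
```

```text
t 24.82 shift [ 0.2284 -0.1285 -0.325 ] rot [0.055 0.61  0.152]
```

jog_arm(plan={"rows":[[0.055, 0, 0, -0.04, 0, 0, 0], [0.055, 0.1, -0.06, -0.18, 0, 0.2, 0], [0.055, 0.1, -0.06, -0.18, 0, 0.2, 0], [0.055, 0.1, -0.06, -0.18, 0, 0.2, 0], [0.055, 0.1, -0.06, -0.18, 0, 0.2, 0], [0.055, 0.228, -0.128, -0.325, 0.055, 0.61, 0.15], [0.055, 0.228, -0.128, -0.325, 0.055, 0.61, 0.15], [0.055, 0.228, -0.128, -0.325, 0.055, 0.61, 0.15], [0.055, 0.228, -0.128, -0.325, 0.055, 0.61, 0.15], [0.055, 0.228, -0.128, -0.325, 0.055, 0.61, 0.15], [0.055, 0.228, -0.128, -0.325, 0.055, 0.61, 0.15], [0.055, 0.228, -0.128, -0.325, 0.055, 0.61, 0.15]]})

```text
time: 25.82
eef_pos: [0.4487, 0.1035, 0.3475]
tool_rot: [[0.191, 0.981, -0.008], [0.982, -0.191, 0.002], [-0.0, -0.008, -1.0]]
ft_force: [1.0, -0.3, 0.4]
grip_width: 0.0548
finger_force: 0.0
```

Run:
```python
from h import *
import cv2
A={n:np.mean([imaging.capture(n).astype(np.float32) for _ in range(3)],0)[...,::-1].astype(np.uint8) for n in("top","side")}
def c(im,x,y,w,h,k):
    o=cv2.resize(im[y:y+h,x:x+w],(w*k,h*k),interpolation=cv2.INTER_CUBIC)
    for i in range(0,w,5): cv2.line(o,(i*k,0),(i*k,12 if i%10==0 else 5),(0,255,0),1)
    return o
cv2.imwrite("pics/g6.png",np.hstack([c(A["top"],356,150,80,70,5),c(A["side"],315,150,80,70,5)]))
p=(.5593,-.3474,1.5301)
for q in((0,-.021,.068),(0,.021,.068),(.034,-.021,.068),(.034,.021,.068),(.152,.0,.06)):
    P=W(p,q);print(q,((proj("top",P)[0]-[356,150]+.5)*5).round(),((proj("side",P)[0]-[315,150]+.5)*5+[400,0]).round())
```

```text
(0, -0.021, 0.068) [303. 123.] [584. 144.]
(0, 0.021, 0.068) [304. 187.] [624. 159.]
(0.034, -0.021, 0.068) [250. 122.] [559. 158.]
(0.034, 0.021, 0.068) [251. 185.] [599. 173.]
(0.152, 0.0, 0.06) [ 66. 151.] [486. 228.]
```

View pics/g6.png

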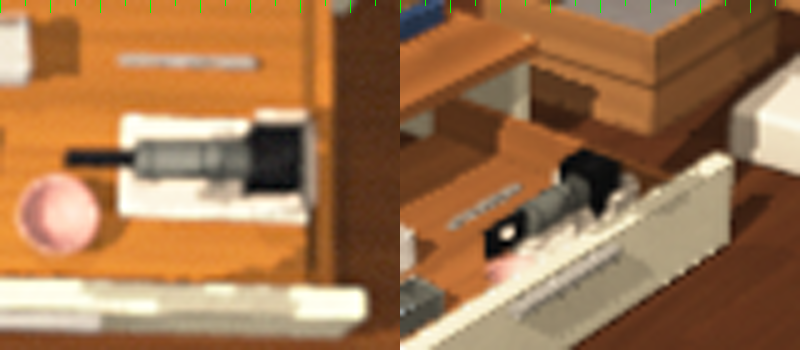

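```bash
python3 -c "
from plant import manip, imaging, monitor;print(manip.hand_in())"
```

```text
the job is handed in; nothing more can be done
None
```

I lifted the torch off its hook, stood it on the mat and let go, re-gripped it by the barrel and laid it in the drawer cradle; the last pictures show it seated to about 1 mm with the head in the pocket. I handed the job in at about 26 s, and no verdict came back.

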